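# Set the stop slide to the pointed marker

## Robot

A 6-joint arm with a two-finger parallel gripper is mounted at the origin on a cart in front of the work surface, level with it; the furniture and walls round the work are solid. World frame = base frame: x ahead of the robot, y to its left, z up, the work surface at z = 0. Lengths are in m, angles in rad, forces in N, time in s.
With the tool pointing down it reaches from about 0.325 to 1 m from the base axis. Payload 5.1 kg.
Tool frame: the origin (TCP) lies at the very end of the fingers, on their centre line; the grasp point (between the pads) lies 19 mm behind it (ctrl.tcp_to_grasp is the distance from the TCP to the grasp point, in m); z points along the fingers, y is the line along which they close (so a half turn about z gives the same grasp; the last joint's range is limited). The gripper opens to 85 mm and grips with 20 to 120 N. Pads are 22 mm wide; open, the fingers measure 114 mm over their backs; the gripper's body (76 mm by 85 mm) begins 54 mm behind the grasp point. The pads swing forward as they close: fully open they stand 13 mm farther back than shut.
Start: joints at [-0.083, 0.124, 1.65, -0, 1.367, -0.083], TCP at [0.65, -0, 0.231] pointing down, gripper open.
Joint ranges: [-2.61, 2.61], [-1.02, 2.33], [0.03, 2.71], [-1.35, 4.49], [0.32, 2.68], [-2.91, 2.91]. Speed limits (rad/s): [2.57, 2.57, 3.14, 3.14, 3.14, 3.14].

## Interface

Orientations are given as a unit quaternion [x, y, z, w].
In Python, from plant import ctrl gives the robot as it stands. The module is installed in compiled form; this text tells all that it offers.
- The arm moves only by the tool move_arm, never from a script. Its argument "steps" is text: rows parted by semicolons, each of 7 numbers parted by spaces: the shift along the tool's x, y, z in m, then the turn, a rotation vector about the tool's x, y, z in rad, then the opening, from 0 (shut) to 1 (fully open). A call has exactly 10 rows; each row shifts and turns the commanded pose from where the row before left it, along the tool's axes as they then stand; what a row does not reach is not made up. A row lasts 1/12 s, in which the tool goes at most 41.7 mm and 7.16 degrees, less where a joint would pass 70% of its speed; a pose out of reach is approached as far as the arm can. A call is refused whole if a number of a shift passes 0.0417 or a number of a turn 0.125, either way. A call with a gripper value outside its range is refused whole. The fingers move at their own pace and stop on an object; the grip force is fixed at half the most. Time passes only in rows, so rows that do not move let the fingers close, or fill a call up. It gives the time, the measured TCP pose, the force, the opening and the grip force at its end, in the units of the state.
- ctrl.sense(): the state, without advancing time (a new reading comes with each control period).
- ctrl.camera(name): name is "scene" or "side" or "wrist"; returns the picture (400x640x3 uint8, red, green, blue); there is no depth.
- ctrl.camera_info(name): a dict with "mtx" (3x3 intrinsics, pixels), "k1" (the pictures are not rectified: a ray, as slopes to the right and down, at radius r is drawn at 1 + k1 r^2 times it, then the intrinsics apply), "eye" and "rotation" of the camera in the world. Camera axes: x right, y down, z forward; pixel columns grow to the right and rows downward; lengths in m; the calibration is good to about 2 mm. A picture is of the moment at which its call begins: read the wrist's pose just before it. camera_info takes no time and is no camera call; for the wrist camera it gives the pose at the moment of the call.
- ctrl.finish_job(): hands the job in; it is judged then, once.
The state is a dict: "clock": time; "joints": joint angles; "dq": joint speeds; "effort": joint torques, N m; "position": TCP position; "orientation": TCP orientation; "ft_force": force on the tool from outside, world axes, zero at the start; "moment": the same for the moment, N m; "gripper_width": finger opening in m; "gripper_force": force on a finger pad.
Only numpy, scipy, OpenCV 4.12 (cv2) and the standard library are available. Lean on these libraries where they do the work, as an engineer would, in place of code of your own. Each camera call takes 0.05 s, during which the arm holds its last target. There are 200 camera calls.

## Task

Set the stiff stop slide of the aluminium board jig to the pointed marker: push gently, in small nudges, on the slide's sprung pad until the dark line across the slide is level with the tip of the pointed clip (within 3 mm), not with the square clip. Never push the line more than 3 mm past the tip, even for a moment, and leave the things around the jig where they stand.

Things in the scene. Friction and masses are not known exactly. Their poses are not given: they have to be found in the camera images.
- jig: Fixed aluminium jig: base plate 280 x 100 x 6 mm, two rails (tops 23 mm above the bench, 76 mm across the outsides) forming a channel 52 mm wide, narrowed to 44 mm between the rails' lips. Origin: centre of the underside. +x runs along the channel, the way the slide must go; an end block closes the channel at x = +130 mm; z is up.
- slide: Stop slide: flat steel block 110 mm long (x), 49 mm wide at its foot, 38 at the top, 19 high, 0.6 to 1.3 kg, loose in the channel under the rail lips (1.5 mm play); top 25 mm above the bench, too low to grip. Stays where left. Its friction differs from start to start, about 4 to 11 N. Origin: centre of underside; +x as the jig's x, the way it must go.
- pad_face (a point): Centre of the rear face of the slide's sprung pad: steel plate 36 mm wide (y), 40 tall, 8 thick, bench height 10.5 to 50.5 mm (27 mm of it above the rail tops), on two sprung pins behind the slide's rear end. The face looks along -x of the slide; push it along +x, above the rail tops. Unpressed it is 78 mm behind the slide's origin. Axes as the slide's.
- pad (a joint): How far the pad is pressed towards the slide, 0 to 0.015 m. The spring (0.9 N per mm) gives way first: the slide starts to move only when the push equals its friction, then keeps pace with the pusher, and runs on 1 to 3 mm when a brisk push stops. Let go, the pad springs back to 0 and the slide stays.
- index_line (a point): The dark line across the slide's top face, 3 mm wide, 35 mm ahead (+x) of the slide's origin, 25 mm above the bench. Axes as the slide's.
- pointed_clip: The mark: fixed dark steel clip, saddle 20 x 18 mm and 17 tall, on top of the rail at +y of the jig (nearer the robot), with a flat POINTED finger reaching over the channel 3 mm above the slide. Origin on the rail top; the tip lies at x = 0, y = -24 mm, z = +7 mm of it. Axes as the jig's. Either clip may be the nearer one to the slide.
- square_clip: The other clip, the same saddle with a blunt SQUARE finger 20 mm wide: not the mark; the line may have to pass under it. Origin on the rail top, axes as the jig's.
- tape_amber: Bystander: roll of amber tape, 66 mm across, 18 mm high, on the bench beyond the jig's end; origin at the centre of its underside.
- flux_bottle: Bystander: brown glass bottle, 38 mm across, 75 mm high, upright on the far side of the jig; origin at the centre of its underside.
- ok_stamp: Bystander: hand stamp with a red handle, 33 mm across, 62 mm high, upright on the near side of the jig; origin at the centre of its underside.
Mind the look-alikes: they are no part of the job. Leave any purple look-alike of the slide alone.

How it is judged:
By the outcome, as a careful person would: the job done as asked, in the order asked, and still so for the second after the job is handed in, with the robot touching nothing.
It also fails if it takes over 42 s, if anything falls off the work surface, if the arm or the gripper's body presses on something with over 40 N, if the wrist force passes 120 N, or if a joint passes its speed limit or range.

## Working session

There is one attempt and no reset: what is moved stays moved. The work goes in short steps, Python scripts to look and compute and a tool call to move; the robot and the scene stay as the last step left them, time stands still between calls to the robot, and variables do not carry over. Pictures are saved under pics/ and viewed, at most 10 in all, crops included, and the job is handed in when it is done.

Besides the shell and the picture viewer there is one more tool, called after "Emit:" as name(argument=value, ...), one argument or row to a line, values as JSON. move_arm: Moves the arm, as the interface text tells. Its arguments: {"type":"object","properties":{"steps":{"type":"string"}},"required":["steps"]}

```bash
mkdir -p pics; cat > h.py <<'E'
import numpy as np, cv2
from plant import ctrl
def snap(n,f,crop=None,s=1):
    im=ctrl.camera(n)[:,:,::-1]; cv2.imwrite('pics/'+f+'_raw.png',im)
    return im
def ray(info,u,v):
    K=np.array(info['mtx']);k=info['k1']
    d=np.array([(u-K[0,2])/K[0,0],(v-K[1,2])/K[1,1]]);p=d.copy()
    for _ in range(20): p=d/(1+k*(p@p))
    return np.array(info['eye']),np.array(info['rotation'])@np.array([p[0],p[1],1])
def at(info,u,v,z):
    e,r=ray(info,u,v); return e+r*(z-e[2])/r[2]
E
python3 - <<'E'
from h import *
a=snap('scene','a');b=snap('side','b')
cv2.imwrite('pics/a.png',cv2.resize(a,(800,500)));cv2.imwrite('pics/b.png',cv2.resize(b,(800,500)))
for n in('scene','side','wrist'):print(n,ctrl.camera_info(n))
print(ctrl.sense())
E
```

```text
scene {'mtx': array([[426.53473186,   0.        , 315.74606167],
       [  0.        , 426.53473186, 202.93336354],
       [  0.        ,   0.        ,   1.        ]]), 'k1': -0.10690040066009168, 'eye': array([ 0.02647414, -0.72047364,  0.58017607]), 'rotation': array([ 0.83148948, -0.26729821,  0.15582851, -0.4614048 ])}
side {'mtx': array([[447.80704055,   0.        , 315.91764325],
       [  0.        , 447.80704055, 199.63008871],
       [  0.        ,   0.        ,   1.        ]]), 'k1': -0.05764978216271165, 'eye': array([0.3466449 , 0.6987595 , 0.43469464]), 'rotation': array([-0.09605619,  0.84696147, -0.51881893,  0.06524099])}
wrist {'mtx': array([[312.68055752,   0.        , 320.26159702],
       [  0.        , 312.68055752, 200.26282184],
       [  0.        ,   0.        ,   1.        ]]), 'k1': -0.028266707018376358, 'eye': array([0.65030209, 0.06508179, 0.37258614]), 'rotation': array([ 9.91320132e-01,  4.46011530e-04, -6.27021954e-04,  1.31467880e-01])}
{'clock': 0.1, 'joints': array([-8.25708535e-02,  1.24458705e-01,  1.65157027e+00,  7.00173135e-06,
        1.36750991e+00, -8.25861917e-02]), 'dq': array([-0.00142719, -0.0028865 , -0.00489927, -0.00143967,  0.00234876,
       -0.00126726]), 'effort': array([ 9.10699127e-04, -4.24935150e+01, -3.66653323e+01, -1.21150126e-05,
        3.93052323e-03, -1.30700494e-05]), 'position': array([6.49431851e-01, 3.87928087e-05, 2.30144359e-01]), 'orientation': array([ 7.07101526e-01,  7.07111367e-01, -6.26380261e-04, -7.44726966e-04]), 'ft_force': array([ 0.16179444,  0.0471536 , -0.04911634]), 'moment': array([-0.02073158, -0.02484112,  0.05316655]), 'gripper_force': 0.0, 'gripper_width': 0.08546325984698942}
```

View pics/a.png

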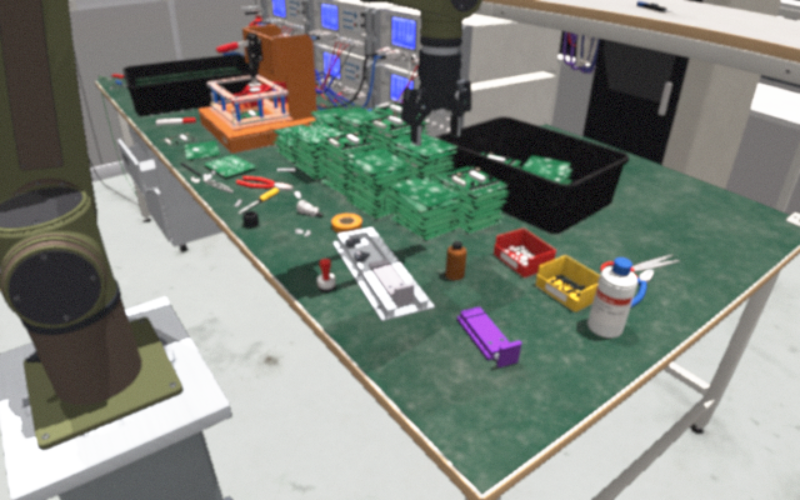

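View pics/b.png

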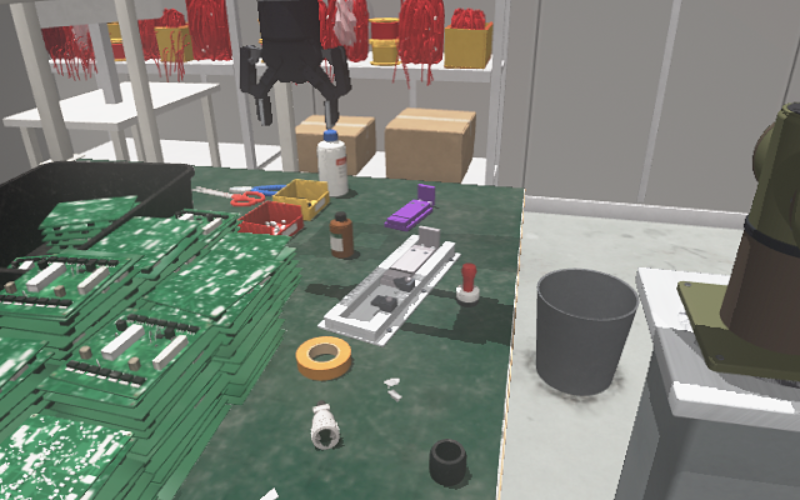

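The scene shows the jig with its pad end at about (405,290) and the tape end at (350,235). The clips are on the near rail, at about (355,243) and (365,256), and the purple decoy is at (490,335). I'll compute rough positions and take enlarged crops.

```bash
cat >> h.py <<'E'
from scipy.spatial.transform import Rotation as R
def ray(info,u,v):
    p=cv2.undistortPoints(np.array([[[u,v]]],float),np.array(info['mtx']),np.array([info['k1'],0,0,0,0.]),None)[0,0] if 0 else None
    K=np.array(info['mtx']);k=info['k1'];d=np.array([(u-K[0,2])/K[0,0],(v-K[1,2])/K[1,1]]);p=d.copy()
    for _ in range(20): p=d/(1+k*(p@p))
    return np.array(info['eye']),R.from_quat(info['rotation']).apply([p[0],p[1],1])
E
python3 - <<'E'
from h import *
a=cv2.imread('pics/a_raw.png');b=cv2.imread('pics/b_raw.png')
i=ctrl.camera_info('scene');j=ctrl.camera_info('side')
print('scene pad',at(i,405*.8,283*.8,.03),'end',at(i,350*.8,232*.8,.0))
print('side pad',at(j,430*.8,237*.8,.03),'end',at(j,350*.8,330*.8,0))
print('stamp',at(j,467*.8,300*.8,0),'bottle',at(j,342*.8,256*.8,0),'tape',at(j,323*.8,370*.8,0))
A=cv2.resize(a[175:260,255:355],(700,595),interpolation=3)
B=cv2.resize(b[170:280,250:390],(750,590),interpolation=3)
cv2.imwrite('pics/b2.png',B)
E
```

```text
scene pad [ 0.51193005 -0.09659612  0.03      ] end [0.55727357 0.16482785 0.        ]
side pad [ 0.48775663 -0.13207129  0.03      ] end [0.55229167 0.11178953 0.        ]
stamp [0.40846788 0.00325122 0.        ] bottle [ 0.62968414 -0.09032706  0.        ] tape [ 5.59244082e-01  1.98886547e-01 -5.55111512e-17]
```

View pics/b2.png

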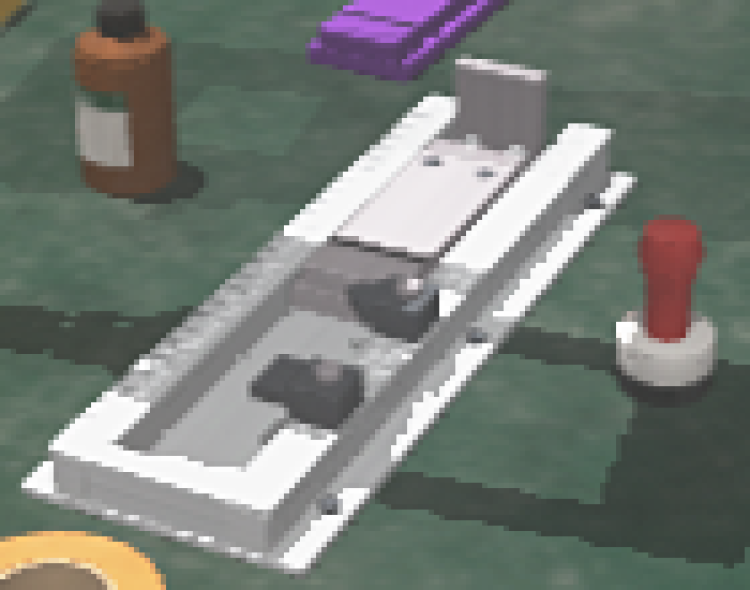

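The side crop shows the index line at about (335,240)–(435,265). The nearer clip tapers to a point at about (350,285), and the farther one is blunt. I'll work out the jig's corners from it.

```bash
python3 - <<'E'
from h import *
j=ctrl.camera_info('side');s=5.36
f=lambda u,v,z:at(j,250+u/s-.5,170+v/s-.5,z)
p=f(300,572,.006);q=f(22,487,.006);r=f(635,178,.006);pad=(f(458,60,.0505)+f(547,70,.0505))/2
l1=f(335,241,.025);l2=f(437,266,.025);tip=f(350,285,.030)
print(p,q,r,np.linalg.norm(p-q),np.linalg.norm(p-r)); d=(r-p);print('yaw',np.degrees(np.arctan2(-d[1],-d[0])))
print('padtop front edge?',pad,'line',l1,l2,'tip',tip)
u=-d/np.linalg.norm(d);u[2]=0
print('gap',(tip-(l1+l2)/2)@u,'pad-line',((l1+l2)/2-pad)@u)
E
```

```text
[0.5000064  0.14307475 0.006     ] [0.59585499 0.11950354 0.006     ] [ 0.43632237 -0.12976208  0.006     ] 0.09870436868443688 0.2801706418092542
yaw 76.86157405949601
padtop front edge? [ 0.48883736 -0.12688996  0.0505    ] line [ 0.52964295 -0.02254119  0.025     ] [ 0.49077985 -0.01256268  0.025     ] tip [0.51511879 0.01512104 0.03      ]
gap 0.03293319397955155 pad-line 0.11133438132336419
```

Emit:
move_arm(
  steps="-0.022 -0.022 0.012 0 0 0 0;-0.022 -0.022 0.012 0 0 0 0;-0.022 -0.022 0.012 0 0 0 0;-0.022 -0.022 0.012 0 0 0 0;-0.022 -0.022 0.012 0 0 0 0;-0.022 -0.022 0.012 0 0 0 0;-0.022 -0.022 0.012 0 0 0 0;-0.022 -0.022 0.012 0 0 0 0;0 0 0 0 0 0.116 0;0 0 0 0 0 0.116 0",
)

```text
clock: 0.93
position: [0.4718, -0.1767, 0.1335]
orientation: [0.787, 0.617, -0.001, -0.001]
ft_force: [-0.0, 0.2, 0.4]
gripper_width: -0.0001
gripper_force: 0.0
```

```bash
python3 - <<'E'
from h import *
s=ctrl.sense();print(s['clock'],s['position'],R.from_quat(s['orientation']).as_matrix().round(3).tolist(),s['ft_force'])
print(ctrl.camera_info('wrist'))
a=snap('wrist','w1');cv2.imwrite('pics/w1.png',cv2.resize(a,(800,500),interpolation=3))
E
```

```text
0.9333 [ 0.47176523 -0.17667203  0.1335401 ] [[0.238, 0.971, -0.003], [0.971, -0.238, 0.001], [0.001, -0.003, -1.0]] [-0.00665086  0.24472829  0.43852351]
{'mtx': array([[312.68055752,   0.        , 320.26159702],
       [  0.        , 312.68055752, 200.26282184],
       [  0.        ,   0.        ,   1.        ]]), 'k1': -0.028266707018376358, 'eye': array([ 0.48848077, -0.11367284,  0.2759864 ]), 'rotation': array([ 0.98426715, -0.11837027, -0.01703811,  0.13006289])}
```

View pics/w1.png

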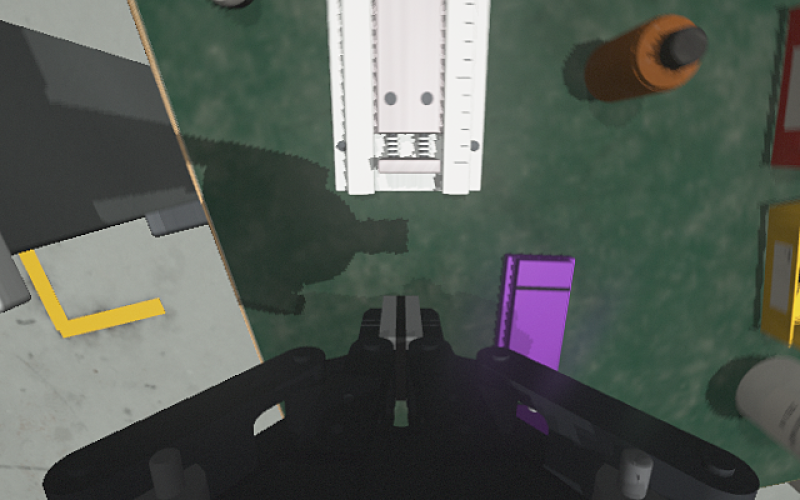

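The wrist view shows the pad at about (410,165), with the jig aligned to the tool's x axis and the TCP on its centreline. Next I'll move over the clips to measure the gap from above.

Emit:
move_arm(
  steps="0.018 0 0 0 0 0 0;0.018 0 0 0 0 0 0;0.018 0 0 0 0 0 0;0.018 0 0 0 0 0 0;0.018 0 0 0 0 0 0;0.018 0 0 0 0 0 0;0.008 0 0 0 0 0 0;0 0 0 0 0 0 0;0 0 0 0 0 0 0;0 0 0 0 0 0 0",
)

```text
clock: 1.82
position: [0.5005, -0.0637, 0.1352]
orientation: [0.784, 0.621, -0.0, 0.0]
ft_force: [0.5, 0.7, -0.1]
gripper_width: 0.0002
gripper_force: 0.0
```

```bash
python3 - <<'E'
from h import *
print(ctrl.camera_info('wrist'))
a=snap('wrist','w2');cv2.imwrite('pics/w2.png',cv2.resize(a[0:225,170:470],(800,600),interpolation=3))
E
```

```text
{'mtx': array([[312.68055752,   0.        , 320.26159702],
       [  0.        , 312.68055752, 200.26282184],
       [  0.        ,   0.        ,   1.        ]]), 'k1': -0.028266707018376358, 'eye': array([ 5.16336663e-01, -2.93648428e-04,  2.77622896e-01]), 'rotation': array([ 0.98469151, -0.11419537, -0.0150837 ,  0.13082251])}
```

View pics/w2.png

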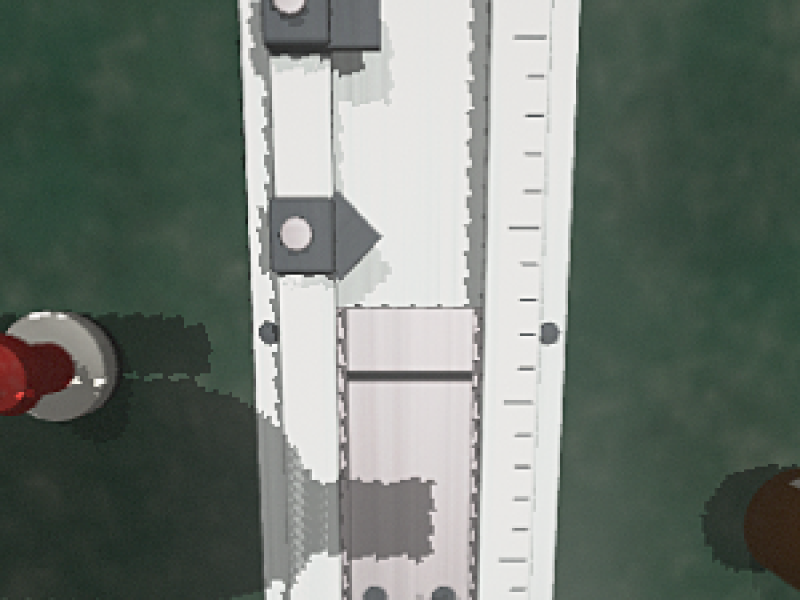

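The line is at (410,376) in the crop and the pointed tip at (381,237). The square clip lies beyond it.

```bash
cat >> h.py <<'E'
def gap(info,tip,ln,c0=170,r0=0,s=800/300):
    f=lambda p,z:at(info,c0+(p[0]+.5)/s-.5,r0+(p[1]+.5)/s-.5,z)
    u=np.array([.233,.9725,0]);t=f(tip,.030);l=f(ln,.025)
    return (t-l)@u,t,l
E
python3 - <<'E'
from h import *
i=ctrl.camera_info('wrist')
g,t,l=gap(i,(381,237),(410,376));u=np.array([.233,.9725,0])
print(g,t,l,'face',l-.113*u)
print('rail edge dir',end=' ')
f=lambda p,z:at(i,170+p[0]/2.6667,p[1]/2.6667,z)
d=f((341,305),.023)-f((345,590),.023);print(d,np.degrees(np.arctan2(d[1],d[0])))
print('scale mm/px raw', (f((0,376),.025)-f((266.67,376),.025))/100)
E
```

```text
0.03901238518495668 [0.51535207 0.02021954 0.03      ] [ 0.51448326 -0.01968787  0.025     ] face [ 0.48815426 -0.12958037  0.025     ]
rail edge dir [0.02067831 0.08626187 0.        ] 76.5196804360715
scale mm/px raw [-0.00078214  0.00018725  0.        ]
```

Emit:
move_arm(
  steps="-0.024 0.003 0 0 0 0 0;-0.024 0 0 0 0 0 0;-0.024 0 0 0 0 0 0;-0.024 0 0 0 0 0 0;-0.024 0 0 0 0 0 0;0 0 0.02 0 0 0 0;0 0 0.02 0 0 0 0;0 0 0.02 0 0 0 0;0 0 0.02 0 0 0 0;0 0 0.02 0 0 0 0",
)

```text
clock: 2.7
position: [0.4757, -0.1816, 0.0346]
orientation: [0.785, 0.62, 0.0, 0.0]
ft_force: [-0.3, -0.5, -0.7]
gripper_width: -0.0
gripper_force: 0.0
```

Emit:
move_arm(
  steps="0.004 0 0 0 0 0 0;0.004 0 0 0 0 0 0;0.004 0 0 0 0 0 0;0.004 0 0 0 0 0 0;0.003 0 0 0 0 0 0;0.003 0 0 0 0 0 0;0.003 0 0 0 0 0 0;0.003 0 0 0 0 0 0;0.003 0 0 0 0 0 0;0.003 0 0 0 0 0 0",
)

```text
clock: 3.53
position: [0.4839, -0.1472, 0.0354]
orientation: [0.784, 0.621, 0.0, 0.0]
ft_force: [-0.0, -0.2, 0.2]
gripper_width: 0.0001
gripper_force: 0.0
```

Emit:
move_arm(
  steps="0.0015 0 0 0 0 0 0;0.0015 0 0 0 0 0 0;0.0015 0 0 0 0 0 0;0.0015 0 0 0 0 0 0;0.001 0 0 0 0 0 0;0.001 0 0 0 0 0 0;0.001 0 0 0 0 0 0;0.001 0 0 0 0 0 0;0.001 0 0 0 0 0 0;0 0 0 0 0 0 0",
)

```text
clock: 4.37
position: [0.4863, -0.137, 0.0353]
orientation: [0.784, 0.621, -0.0, 0.0]
ft_force: [-0.9, -2.2, -0.4]
gripper_width: 0.0003
gripper_force: 1.1
```

Emit:
move_arm(
  steps="0.001 0 0 0 0 0 0;0.001 0 0 0 0 0 0;0.001 0 0 0 0 0 0;0.001 0 0 0 0 0 0;0.001 0 0 0 0 0 0;0.001 0 0 0 0 0 0;0.001 0 0 0 0 0 0;0.001 0 0 0 0 0 0;0.001 0 0 0 0 0 0;0 0 0 0 0 0 0",
)

```text
clock: 5.2
position: [0.4881, -0.1293, 0.0354]
orientation: [0.784, 0.621, -0.001, 0.001]
ft_force: [-2.7, -8.9, -0.0]
gripper_width: -0.0001
gripper_force: 4.5
```

Emit:
move_arm(
  steps="0.001 0 0 0 0 0 0;0.001 0 0 0 0 0 0;0.001 0 0 0 0 0 0;0.001 0 0 0 0 0 0;0.001 0 0 0 0 0 0;0.001 0 0 0 0 0 0;0.001 0 0 0 0 0 0;0.001 0 0 0 0 0 0;0.001 0 0 0 0 0 0;0 0 0 0 0 0 0",
)

```text
clock: 6.03
position: [0.4904, -0.1203, 0.0354]
orientation: [0.784, 0.621, -0.001, 0.001]
ft_force: [-1.7, -8.2, -1.0]
gripper_width: -0.0004
gripper_force: 3.9
```

Emit:
move_arm(
  steps="0.001 0 0 0 0 0 0;0.001 0 0 0 0 0 0;0.001 0 0 0 0 0 0;0.001 0 0 0 0 0 0;0.001 0 0 0 0 0 0;0.001 0 0 0 0 0 0;0.001 0 0 0 0 0 0;0.001 0 0 0 0 0 0;0.001 0 0 0 0 0 0;0 0 0 0 0 0 0",
)

```text
clock: 6.87
position: [0.4924, -0.1118, 0.0354]
orientation: [0.784, 0.621, -0.001, 0.001]
ft_force: [-2.0, -8.2, -0.0]
gripper_width: 0.0001
gripper_force: 4.6
```

Emit:
move_arm(
  steps="0.001 0 0 0 0 0 0;0.001 0 0 0 0 0 0;0.001 0 0 0 0 0 0;0.001 0 0 0 0 0 0;0.001 0 0 0 0 0 0;0.001 0 0 0 0 0 0;0.001 0 0 0 0 0 0;0.001 0 0 0 0 0 0;0.001 0 0 0 0 0 0;0 0 0 0 0 0 0",
)

```text
clock: 7.7
position: [0.4945, -0.1028, 0.0354]
orientation: [0.784, 0.621, -0.001, 0.001]
ft_force: [-1.7, -8.5, -0.7]
gripper_width: 0.0
gripper_force: 3.9
```

```bash
python3 - <<'E'
from h import *
i=ctrl.camera_info('wrist');print(ctrl.sense()['position'],ctrl.sense()['ft_force'])
f=np.array([.5154,.0202,.03])
a=snap('wrist','w3');cv2.imwrite('pics/w3.png',cv2.resize(a[0:225,170:470],(800,600),interpolation=3))
E
```

```text
[ 0.49448405 -0.10280419  0.035384  ] [-1.68502878 -8.53727503 -0.68018324]
```

View pics/w3.png

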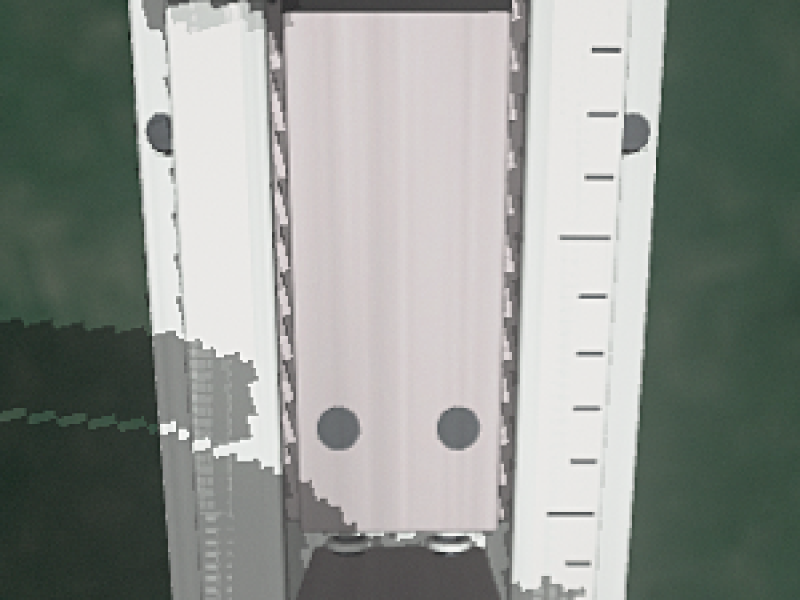

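The line's lower edge just shows at crop row 11. The estimated remaining travel is about 10 mm, so I'll nudge 6 mm, back off and look from above.

Emit:
move_arm(
  steps="0.001 0 0 0 0 0 0;0.001 0 0 0 0 0 0;0.001 0 0 0 0 0 0;0.001 0 0 0 0 0 0;0.001 0 0 0 0 0 0;0.001 0 0 0 0 0 0;0 0 0 0 0 0 0;-0.01 0 0 0 0 0 0;-0.015 0 0 0 0 0 0;-0.015 0 0 0 0 0 0",
)

```text
clock: 8.58
position: [0.4868, -0.1346, 0.0353]
orientation: [0.784, 0.621, 0.001, -0.001]
ft_force: [-0.9, 0.3, 0.5]
gripper_width: -0.0001
gripper_force: 0.0
```

Emit:
move_arm(
  steps="0 0 -0.025 0 0 0 0;0 0 -0.025 0 0 0 0;0 0 -0.025 0 0 0 0;0 0 -0.025 0 0 0 0;0.025 0 0 0 0 0 0;0.025 0 0 0 0 0 0;0.025 0 0 0 0 0 0;0 0 0 0 0 0 0;0 0 0 0 0 0 0;0 0 0 0 0 0 0",
)

```text
clock: 9.42
position: [0.5039, -0.0618, 0.1352]
orientation: [0.784, 0.621, 0.0, -0.0]
ft_force: [0.6, -0.8, 0.2]
gripper_width: 0.0001
gripper_force: 0.0
```

```bash
python3 - <<'E'
from h import *
i=ctrl.camera_info('wrist');print(ctrl.sense()['position'],i['eye'])
a=snap('wrist','w4');cv2.imwrite('pics/w4.png',cv2.resize(a[0:225,170:470],(800,600),interpolation=3))
E
```

```text
[ 0.50390822 -0.06182918  0.13516529] [0.51969376 0.00140735 0.27761935]
```

View pics/w4.png

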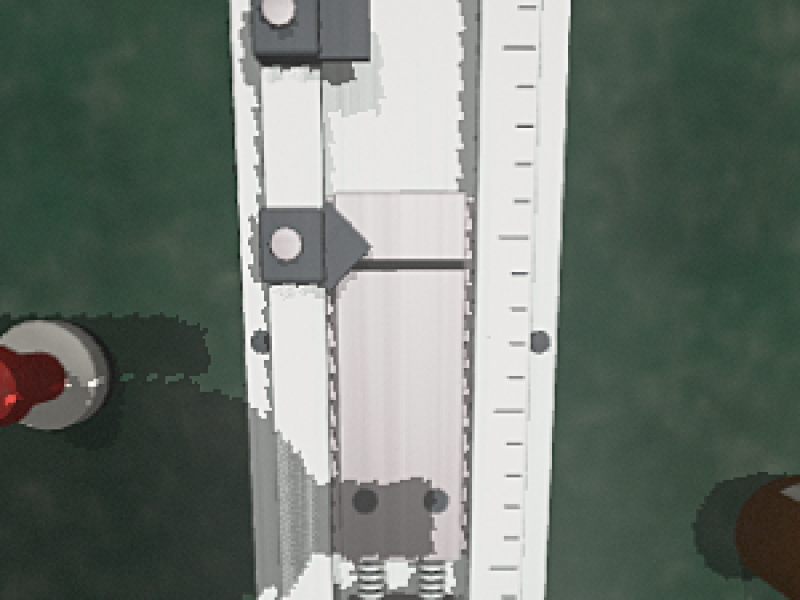

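The line is at (412,265) in the crop and the tip at (371,247), so a few millimetres remain.

```bash
python3 - <<'E'
from h import *
i=ctrl.camera_info('wrist');print(gap(i,(371,247),(412,265)))
u=np.array([.2333,.9725,0])
print(np.array([.4868,-.1346,0])@u, ctrl.sense()['position']@u)
E
```

```text
(np.float64(0.004578082710650944), array([0.51530486, 0.01996972, 0.03      ]), array([0.52557919, 0.01280056, 0.025     ]))
-0.017328059999999992 0.05708173824332855
```

Emit:
move_arm(
  steps="-0.025 0 0 0 0 0 0;-0.025 0 0 0 0 0 0;-0.025 0 0 0 0 0 0;0 0 0.025 0 0 0 0;0 0 0.025 0 0 0 0;0 0 0.025 0 0 0 0;0 0 0.025 0 0 0 0;0 0 0 0 0 0 0;0.004 0 0 0 0 0 0;0.004 0 0 0 0 0 0",
)

```text
clock: 10.3
position: [0.4894, -0.1277, 0.0366]
orientation: [0.785, 0.62, 0.001, 0.001]
ft_force: [0.7, -0.4, 0.1]
gripper_width: 0.0003
gripper_force: 0.0
```

Emit:
move_arm(
  steps="0.004 0 0 0 0 0 0;0.004 0 0 0 0 0 0;0.004 0 0 0 0 0 0;0.003 0 0 0 0 0 0;0.002 0 0 0 0 0 0;0.001 0 0 0 0 0 0;0.001 0 0 0 0 0 0;0.001 0 0 0 0 0 0;0.001 0 0 0 0 0 0;0 0 0 0 0 0 0",
)

```text
clock: 11.13
position: [0.4934, -0.1066, 0.0353]
orientation: [0.784, 0.621, -0.0, -0.0]
ft_force: [0.1, -1.0, 0.4]
gripper_width: 0.0001
gripper_force: 0.0
```

Emit:
move_arm(
  steps="0.001 0 0 0 0 0 0;0.001 0 0 0 0 0 0;0.001 0 0 0 0 0 0;0.001 0 0 0 0 0 0;0.001 0 0 0 0 0 0;0.001 0 0 0 0 0 0;0 0 0 0 0 0 0;0 0 0 0 0 0 0;0 0 0 0 0 0 0;0 0 0 0 0 0 0",
)

```text
clock: 11.97
position: [0.4948, -0.101, 0.0353]
orientation: [0.784, 0.621, -0.0, 0.0]
ft_force: [-1.8, -3.7, -0.1]
gripper_width: 0.0002
gripper_force: 2.2
```

Emit:
move_arm(
  steps="0.001 0 0 0 0 0 0;0.001 0 0 0 0 0 0;0.001 0 0 0 0 0 0;0.001 0 0 0 0 0 0;0.001 0 0 0 0 0 0;0.001 0 0 0 0 0 0;0.001 0 0 0 0 0 0;0.001 0 0 0 0 0 0;0 0 0 0 0 0 0;0 0 0 0 0 0 0",
)

```text
clock: 12.8
position: [0.4966, -0.0938, 0.0354]
orientation: [0.784, 0.621, -0.001, 0.001]
ft_force: [-2.8, -7.5, -0.8]
gripper_width: 0.0003
gripper_force: 3.7
```

Emit:
move_arm(
  steps="-0.005 0 0 0 0 0 0;-0.015 0 0 0 0 0 0;-0.015 0 0 0 0 0 0;-0.015 0 0 0 0 0 0;0 0 0 0 0 0 0;0 0 -0.03 0 0 0 0;0 0 -0.035 0 0 0 0;0 0 -0.035 0 0 0 0;0.025 0 0 0 0 0 0;0.025 0 0 0 0 0 0",
)

```text
clock: 13.63
position: [0.4991, -0.0926, 0.1391]
orientation: [0.785, 0.619, 0.003, 0.002]
ft_force: [-0.4, -0.2, -0.8]
gripper_width: -0.0002
gripper_force: 0.0
```

Emit:
move_arm(
  steps="0.03 0 0 0 0 0 0;0 0 0 0 0 0 0;0 0 0 0 0 0 0;0 0 0 0 0 0 0;0 0 0 0 0 0 0;0 0 0 0 0 0 0;0 0 0 0 0 0 0;0 0 0 0 0 0 0;0 0 0 0 0 0 0;0 0 0 0 0 0 0",
)

```text
clock: 14.47
position: [0.5036, -0.0641, 0.1353]
orientation: [0.784, 0.62, 0.0, -0.0]
ft_force: [-0.1, 0.1, 0.4]
gripper_width: 0.0001
gripper_force: 0.0
```

```bash
python3 - <<'E'
from h import *
i=ctrl.camera_info('wrist');print(ctrl.sense()['position'],i['eye'])
a=snap('wrist','w5');cv2.imwrite('pics/w5.png',cv2.resize(a[0:225,170:470],(800,600),interpolation=3))
E
```

```text
[ 0.50355127 -0.06411729  0.13531772] [ 0.51936476 -0.00081384  0.27771687]
```

View pics/w5.png

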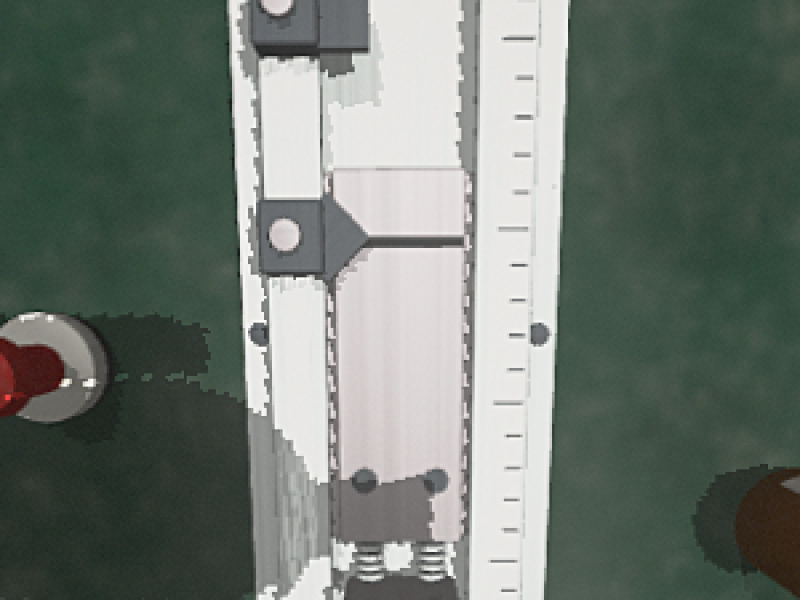

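The line at (412,241) is level with the tip at (370,239), under 1 mm short of it. The arm is clear of everything, so I'm handing the job in.

```bash
python3 -c "
from h import *
print(gap(ctrl.camera_info('wrist'),(370,239),(412,241))[0]);print(ctrl.finish_job())"
```

```text
0.00011636629153363812
the job is handed in; nothing more can be done
None
```

The job is handed in: the last overhead picture puts the slide's line within about 1 mm of the pointed clip's tip, never seen past it, with the arm clear and about 14.5 s of the 42 s used.

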